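# Load a two-plate pack into a leaf drill jig

### The arm

A 6-joint arm with a two-finger parallel gripper is mounted at the origin on the work surface. World frame = base frame: x ahead of the robot, y to its left, z up, the work surface at z = 0. Lengths are in m, angles in rad, forces in N, time in s.
With the tool pointing down it reaches from about 0.35 to 0.875 m from the base axis. Payload 4.2 kg.
Tool frame: the origin (TCP) lies at the very end of the fingers, on their centre line; the grasp point (between the pads) lies 19 mm behind it (env.grip_point_offset is the distance from the TCP to the grasp point, in m); z points along the fingers, y is the line along which they close (so a half turn about z gives the same grasp; the last joint's range is limited). The gripper opens to 85 mm and grips with 20 to 120 N. Pads are 22 mm wide; open, the fingers measure 114 mm over their backs; the gripper's body (76 mm by 85 mm) begins 54 mm behind the grasp point. The pads swing forward as they close: fully open they stand 13 mm farther back than shut.
Start: joints at [-0.902, 0.385, 0.008, 0, -1.194, -0.259], TCP at [0.249, -0.573, 0.231] pointing down, gripper open.
Joint ranges: [-3.14, 3.14], [-1.21, 2.06], [-1.07, 1.41], [-3.16, 2.05], [-2.99, -0.16], [-3.1, 3.1]. Speed limits (rad/s): [2.79, 2.79, 3.14, 3.14, 3.14, 3.14].

### API

Orientations are given as a 3x3 rotation matrix whose columns are the frame's x, y, z axes.
In Python, from plant import monitor, snapshot, calibration, env gives the robot as it stands. The module is installed in compiled form; this text tells all that it offers.
- The arm moves only by the shell command python3 -m crank 'ROWS' [FORCE]. ROWS is JSON, a list of rows, each a list of 3 entries, a list of its own where there are three numbers: the shift along the tool's x, y, z in mm, then the turn about the tool's z in degrees, then the gripper's target within -1 to 1 (fully open at 1, half-way at 0, shut at -1). In form: [[[tx, ty, tz], turn, hand], ...]. A call has 1 to 20 rows; each row shifts and turns the commanded pose from where the row before left it, along the tool's axes as they then stand; what a row does not reach is not made up. A row lasts 1/8 s, in which the tool goes at most 62.5 mm and 10.7 degrees, less where a joint would pass 70% of its speed; a pose out of reach is approached as far as the arm can. A call with a gripper value outside its range is refused whole. The fingers move at their own pace and stop on an object; FORCE is the grip in N (left out, the last holds). Time passes only in rows, so rows that do not move let the fingers close. It gives the time, the measured TCP pose, the force, the opening and the grip force at its end, in the units of the state.
- monitor.get_state(): the state, without advancing time (a new reading comes with each control period).
- snapshot(name): name is "scene" or "top" or "wrist"; returns the picture (480x640x3 uint8, blue, green, red); there is no depth.
- calibration(name): a dict with "fx", "fy", "cx", "cy" (pixels), "rvec" (rotation vector, rad) and "tvec" (3), from world to camera coordinates, as OpenCV has them. Camera axes: x right, y down, z forward; pixel columns grow to the right and rows downward; lengths in m; the calibration is good to about 2 mm. A picture is of the moment at which its call begins: read the wrist's pose just before it. calibration takes no time and is no camera call; for the wrist camera it gives the pose at the moment of the call.
- env.hand_in(): hands the job in; it is judged then, once.
The state is a dict: "time_s": time; "q": joint angles; "joint_velocities": joint speeds; "effort": joint torques, N m; "position": TCP position; "tcp_rot": TCP orientation; "contact_force": force on the tool from outside, world axes, zero at the start; "ft_torque": the same for the moment, N m; "grip_width": finger opening in m; "gripper_force": force on a finger pad.
Only numpy, scipy, OpenCV 4.12 (cv2) and the standard library are available. Lean on these libraries where they do the work, as an engineer would, in place of code of your own. Each camera call takes 0.05 s, during which the arm holds its last target. There are 200 camera calls.

### The job

Load the drill jig: slide the green-primed backing plate off the brown loading shelf onto the sloped bed, then the bare aluminium plate on top of it, pushing each one down the slope until it lies flat with its edge against the red backstop. Press down on the upper plate with the fingertips to feel that the pack sits solid, and only then swing the blue hinged leaf over and leave it closed on the pack. Leave the mallet, the air drill and the other loose things on the bench where they are.

Things in the scene. Friction and masses are not known exactly. Their poses are not given: they have to be found in the camera images.
- jig: leaf drill jig fixed to the bench, T-shaped aluminium base plate 10 mm thick, 430 mm wide under the shelf and 220 mm under the bed, 280 mm long. Origin on the bench surface (z = 0), straight below the middle of its loading shelf's front edge; x points from the shelf towards the bed and backstop, y to the jig's left, z up
- shelf_edge (a point): middle of the front edge of the brown level loading shelf, on its top face, 70 mm above the bench. The shelf is 8 mm thick and in jig axes reaches from x = -145 to 0 mm and y = -210 to +210 mm. The bed begins under this edge, 17 mm lower
- thumb_slot (a point): middle of the thumb slot in the shelf's front edge, at the level of the shelf top. The slot is 44 mm wide (jig y -22 to +22), runs from jig x = -45 mm to the edge at 0 and on into the bed (bed x = -96 to -61 mm), and is open down to the base plate: closed fingers can follow a plate off the shelf through it and push the plate on down the slope
- bed: dark steel bed of the jig, falling 20 degrees away from the shelf. Origin on the bed surface at the middle of the backstop's foot; x down the slope, square into the backstop; y left along the backstop; z out of the bed. It reaches from x = -96 to 0 mm. Side guides 10 mm high, inner faces at y = -57 and +57 mm, run from x = -70 to 0. Plates do not slide down it by themselves
- backstop_top (a point): on the top edge of the red backstop's face, in its middle, 24 mm above the bed (the origin of bed is 24 mm below it, measured square to the bed). A plate fully home has its centre at bed x = -45 mm, bed y within 7 mm of 0; the lower plate's underside is at bed z = 0, the upper plate's at 8 mm
- pack_top (a point): where the middle of the upper plate's top face is when both plates are home: bed x = -45, y = 0, z = 14 mm
- leaf (a joint): hinge angle of the blue steel leaf (clamp bar, 0.32 kg), rad: about 1.9 at the start (open, leaning outward, stop at 1.95), 0 when closed, parallel to the bed, its black feet on the pack. Lightly damped, it stays open by its own weight; 1 to 2 N at its tip push it up past upright (1.57), and from about 1.4 rad it sinks shut by itself within about 2 s and its weight holds the pack
- backing: green-primed backing plate, 90 (x) x 100 (y) x 8 mm, about 0.19 kg, at the start flat on the loading shelf to the left or right of the middle, its x roughly along the jig's x. Origin at the centre of its underside, z up through the plate. Goes on the bed first
- skin: bare aluminium plate, 90 (x) x 100 (y) x 6 mm, about 0.15 kg, at the start flat on the other side of the loading shelf. Origin at the centre of its underside, z up through the plate. Goes on top of the green plate
- leaf_hinge (a point): on the hinge axis of the leaf, at the middle of its width. The axis is parallel to the bed's x, on the bed's left side (bed frame: x = -32, y = +70, z = +22 mm)
- leaf_tip (a point): middle of the free end of the leaf. The leaf is a bar 34 mm wide, 8 mm thick and reaching 150 mm from the hinge axis; closed it lies across the bed at bed x = -49 to -15 mm, its end 80 mm to the right of the bed's middle; opened it stands up and leans out over the jig's left side
- mallet: bystander: wooden mallet, 300 mm long, head 68 mm in diameter. Origin under the middle of its length
- drill: bystander: orange air drill lying on its side, about 220 x 170 x 46 mm. Origin under the rear of its barrel
- bracket: bystander: bare sheet-metal channel 200 x 52 x 35 mm. Origin at the centre of its underside
- cup: bystander: grey pen pot, 72 mm in diameter, 85 mm high, with pens. Origin at the centre of its underside
- punch: bystander: black-handled pin punch, 140 mm long, 14 mm thick. Origin under the middle of the handle
- stopblock: bystander: small white stop block with a red knob, 46 x 30 x 26 mm. Origin at the centre of its underside
Things that resemble listed ones, but are neither listed nor needed, are in the scene too. There is more than one size of the skin; the one meant has the size given above.

How it is judged:
On the way, in this order (a step that is already met when the one before it is completed fails the run):
1. the green backing plate lies flat on the sloped bed, its edge against the backstop (within 3 mm) (x of backing in the frame of bed between -0.048 and -0.042 m and y of backing in the frame of bed between -0.01 and 0.01 m and z of backing in the frame of bed between -0.002 and 0.002 m and angle between the z axis of backing and the z axis of bed, either way round below 0.05 rad and angle between the x axis of backing and the x axis of bed, either way round below 0.05 rad), for 0.2 s.
2. the bare plate lies flat on the green one, both against the backstop (within 3 mm), and with the leaf still open the fingers press on it from above with more than 1.5 N (all of step 1 and x of skin in the frame of bed between -0.048 and -0.042 m and y of skin in the frame of bed between -0.01 and 0.01 m and z of skin in the frame of bed between 0.006 and 0.01 m and angle between the z axis of skin and the z axis of bed, either way round below 0.05 rad and angle between the x axis of skin and the x axis of bed, either way round below 0.05 rad and value of joint leaf above 1.3 rad and contact force between the fingers and skin above 1.5 N and x of the grasp point in the frame of bed above -0.092 m and z of the grasp point in the frame of bed above 0.012 m), for 0.05 s.
At the end, for the whole second after the job is handed in: Green plate on the bed, bare plate on it, both at rest, within 3 mm of full contact with the backstop, 10 mm of the bed's middle, 2 mm of seated height and 0.05 rad of square; leaf closed (within 0.06 rad of 0), feet bearing on the bare plate (all of step 1 and x of skin in the frame of bed between -0.048 and -0.042 m and y of skin in the frame of bed between -0.01 and 0.01 m and z of skin in the frame of bed between 0.006 and 0.01 m and angle between the z axis of skin and the z axis of bed, either way round below 0.05 rad and angle between the x axis of skin and the x axis of bed, either way round below 0.05 rad and value of joint leaf between -0.06 and 0.06 rad and contact force between leaf and skin above 0.5 N and linear speed of each of backing, skin below 0.02 m/s); the robot touches nothing.
It fails at once if the leaf is closed (below 0.8 rad) while a plate is not home on the bed (value of joint leaf below 0.8 rad and (not (x of backing in the frame of bed between -0.053 and -0.037 m and y of backing in the frame of bed between -0.01 and 0.01 m and z of backing in the frame of bed between -0.004 and 0.004 m and angle between the z axis of backing and the z axis of bed, either way round below 0.08 rad and angle between the x axis of backing and the x axis of bed, either way round below 0.08 rad) or not (x of skin in the frame of bed between -0.053 and -0.037 m and y of skin in the frame of bed between -0.01 and 0.01 m and z of skin in the frame of bed between 0.004 and 0.012 m and angle between the z axis of skin and the z axis of bed, either way round below 0.08 rad and angle between the x axis of skin and the x axis of bed, either way round below 0.08 rad))).
It fails at once if a loose thing on the bench other than the two plates (mallet, air drill, sheet-metal channel, pen pot, punch, stop block) is moved by more than 40 mm (distance of any of mallet, drill, bracket, cup, punch, stopblock from where it was at the start of the episode above 0.04 m).
It also fails if it takes over 72 s, if anything falls off the work surface, if the arm or the gripper's body presses on something with over 40 N, if the wrist force passes 120 N, or if a joint passes its speed limit or range.

## Working session

There is one attempt and no reset: what is moved stays moved. The work goes in short steps, Python scripts to look and compute and a shell command to move; the robot and the scene stay as the last step left them, time stands still between calls to the robot, and variables do not carry over. Pictures are saved under pics/ and viewed, at most 10 in all, crops included, and the job is handed in when it is done.

```bash
mkdir -p pics
python3 - <<'E'
from plant import monitor,snapshot,calibration,env
import cv2,numpy as np
s=monitor.get_state()
print(s['position'],np.round(s['tcp_rot'],3).tolist(),s['time_s'])
for n in ['scene','top']:
    cv2.imwrite(f'pics/{n}0.png',snapshot(n)); c=calibration(n)
    print(n,{k:np.round(v,4).tolist() for k,v in c.items()})
E
```

```text
[ 0.24881254 -0.57269341  0.23021374] [[-0.917, -0.398, -0.001], [-0.398, 0.917, 0.002], [0.0, 0.002, -1.0]] 0.0
scene {'fx': 522.1939, 'fy': 522.1939, 'cx': 309.8295, 'cy': 233.0809, 'rvec': [1.1613, 2.1501, -1.173], 'tvec': [0.2975, -0.1929, 1.4806]}
top {'fx': 506.0618, 'fy': 506.0618, 'cx': 312.2186, 'cy': 236.1551, 'rvec': [2.1321, -2.1484, 0.2311], 'tvec': [-0.0126, 0.5823, 0.9806]}
```

View pics/top0.png

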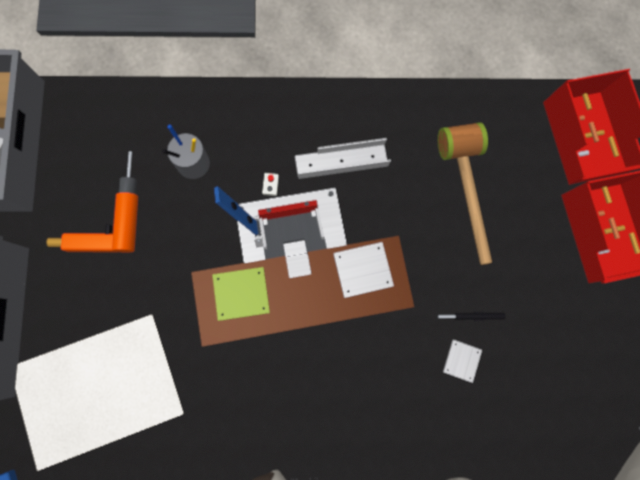

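View pics/scene0.png

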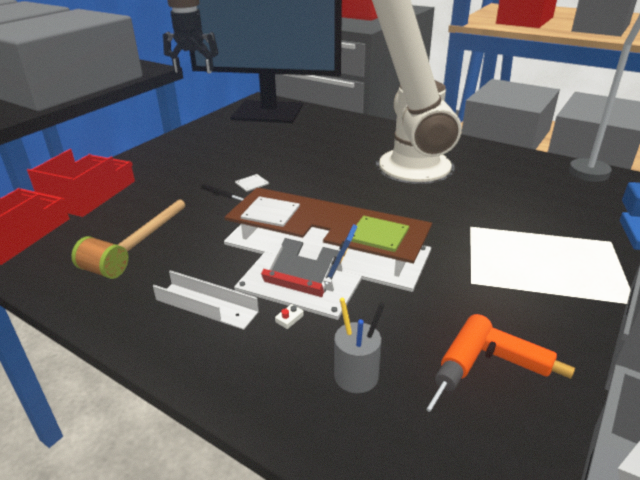

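```bash
cat > h.py <<'E'
from plant import monitor,snapshot,calibration,env
import cv2,numpy as np
def ray(n,uv,z,c=None):
    c=c or calibration(n); R=cv2.Rodrigues(np.array(c['rvec']))[0]; t=np.array(c['tvec']).ravel()
    uv=np.atleast_2d(np.array(uv,float)); o=-R.T@t
    d=np.c_[(uv[:,0]-c['cx'])/c['fx'],(uv[:,1]-c['cy'])/c['fy'],np.ones(len(uv))]@R
    return o+d*((z-o[2])/d[:,2])[:,None]
def proj(n,P,c=None):
    c=c or calibration(n); K=np.array([[c['fx'],0,c['cx']],[0,c['fy'],c['cy']],[0,0,1.]])
    return cv2.projectPoints(np.array(P,float).reshape(-1,1,3),np.array(c['rvec']),np.array(c['tvec']),K,None)[0].reshape(-1,2)
def blob(m,z,n='top',c=None):
    cs=cv2.findContours(m.astype(np.uint8),0,2)[0]; k=max(cs,key=cv2.contourArea)[:,0]
    return ray(n,k,z,c)
def rect(P):  # centre, sizes, angle deg
    r=cv2.minAreaRect((P[:,:2]*1000).astype(np.float32)); return r
E
python3 - <<'E'
from h import *
im=cv2.imread('pics/top0.png'); hsv=cv2.cvtColor(im,cv2.COLOR_BGR2HSV).astype(int)
H,S,V=hsv[...,0],hsv[...,1],hsv[...,2]
box=np.zeros(H.shape,bool); box[225:360,180:430]=1
br=(H<16)&(S>70)&(V>50)&(V<200)&box
gr=(H>28)&(H<50)&(S>80)&box
wh=(S<40)&(V>140)&box
wh[:,:325]=0
m=cv2.morphologyEx((br).astype(np.uint8),cv2.MORPH_OPEN,np.ones((3,3)))
print('green',rect(blob(gr,.078)),'skin',rect(blob(wh,.076)))
cs=cv2.findContours(m,0,2)[0]; k=np.vstack([x[:,0] for x in cs if cv2.contourArea(x)>300])
print('shelf',rect(ray('top',k,.07)), cv2.boxPoints(rect(ray('top',k,.07))))
b=((H<8)|(H>172))&(S>150)&(V>80); b[:190]=0;b[225:]=0;b[:,:240]=0;b[:,340:]=0
print('red',rect(blob(b,.05)))
E
```

```text
green ((465.56402587890625, 124.49436950683594), (90.19922637939453, 100.09039306640625), 8.065709114074707) skin ((511.1640625, -116.22074890136719), (91.21768951416016, 101.43104553222656), 12.7446870803833)
shelf ((472.9786071777344, 3.9526214599609375), (148.9326629638672, 423.63787841796875), 9.783124923706055) [[ 363.60303  200.03804]
 [ 435.58728 -217.43932]
 [ 582.3542  -192.1328 ]
 [ 510.36993  225.34456]]
red ((637.8704223632812, 32.79484176635742), (20.57332992553711, 119.62598419189453), 9.58919620513916)
```

```bash
cat >> h.py <<'E'
A=np.radians(9.78); J0=np.array([544.4,16.3]); RJ=np.array([[np.cos(A),-np.sin(A)],[np.sin(A),np.cos(A)]])
def jig(p): return (np.atleast_2d(p)[:,:2]*1000-J0)@RJ
def where():
    s=monitor.get_state(); p=s['position']; y=s['tcp_rot'][:,1] if hasattr(s['tcp_rot'],'shape') else np.array(s['tcp_rot'])[:,1]
    print('t',round(s['time_s'],2),'jig',jig(p)[0].round(1),'z',round(p[2]*1000,1),'tool y in jig deg',round(np.degrees(np.arctan2(y[1],y[0])-A),1),'F jig',np.r_[np.array(s['contact_force'])[:2]@RJ,s['contact_force'][2]].round(1),'w',round(s['grip_width']*1000,1),'q',np.round(s['q'],2).tolist())
E
T="[0,0,0],-9.54,1"; python3 -m crank '[[[0,0,0],-9.54,1],[[0,0,0],-9.54,1],[[0,0,0],-9.54,1],[[0,0,0],-9.54,1],[[0,0,0],-9.54,1],[[0,0,0],-9.54,1],[[0,0,0],-9.54,1],[[0,0,0],-9.54,1]]' 40
python3 -m crank '[[[-48,-22,0],0,1],[[-48,-22,0],0,1],[[-48,-22,0],0,1],[[-48,-22,0],0,1],[[-48,-22,0],0,1],[[-48,-22,0],0,1],[[-48,-22,0],0,1],[[-48,-22,0],0,1],[[-48,-22,0],0,1],[[-48,-22,0],0,1],[[-48,-22,0],0,1],[[-48,-22,0],0,1],[[-48,-22,0],0,1],[[-48,-22,0],0,1],[[-48,-22,0],0,1]]'
python3 -c "from h import *;where()"
```

```text
time_s: 1.1
position: [0.2489, -0.5729, 0.2306]
tcp_rot: [[0.176, -0.984, -0.001], [-0.984, -0.176, 0.001], [-0.001, 0.0, -1.0]]
contact_force: [0.0, -0.1, -0.4]
grip_width: 0.0853
gripper_force: 0.0
time_s: 2.98
position: [0.4516, 0.1941, 0.2311]
tcp_rot: [[0.171, -0.985, -0.0], [-0.985, -0.171, -0.0], [0.0, 0.0, -1.0]]
contact_force: [0.6, 0.5, -0.1]
grip_width: 0.0855
gripper_force: 0.0
t 2.98 jig [-61.3 191. ] z 231.1 tool y in jig deg -180.0 F jig [ 0.6  0.4 -0.1] w 85.5 q [0.74, 0.16, -0.31, -0.0, -1.1, -0.57]
```

```bash
python3 -m crank '[[[0,0,50],0,1],[[0,0,50],0,1],[[0,0,40],0,1],[[0,0,11],0,1],[[0,0,5],0,1],[[0,0,0],0,1]]'
python3 -c "
from h import *
where(); cv2.imwrite('pics/w1.png',snapshot('wrist'))"
```

```text
time_s: 3.72
position: [0.4524, 0.193, 0.0764]
tcp_rot: [[0.17, -0.985, 0.002], [-0.985, -0.17, 0.001], [-0.001, -0.002, -1.0]]
contact_force: [-0.3, 0.2, -0.1]
grip_width: 0.0854
gripper_force: 0.0
t 3.73 jig [-60.6 189.7] z 76.4 tool y in jig deg -180.0 F jig [-0.3  0.3 -0.1] w 85.4 q [0.73, 0.34, -0.52, 0.0, -0.71, -0.56]
```

View pics/w1.png

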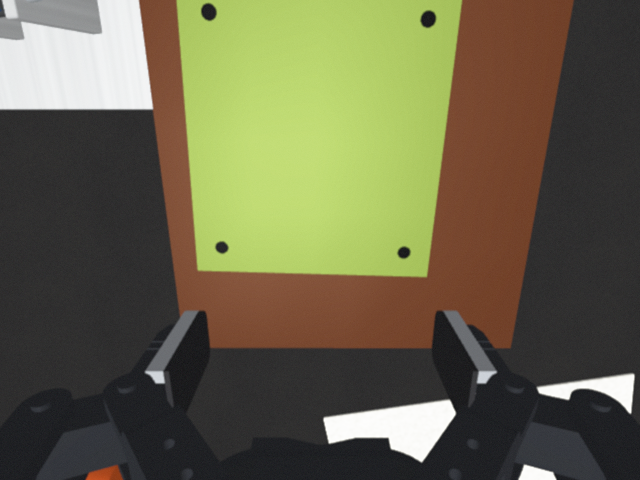

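```bash
python3 -m crank '[[[0,0,0],0,0],[[0,0,0],0,0],[[0,0,0],0,0],[[0,0,0],0,0],[[0,0,3],0,0],[[0,0,0],0,0]]'; python3 -c "from h import *;where()"
```

```text
time_s: 4.53
position: [0.4514, 0.1923, 0.0719]
tcp_rot: [[0.17, -0.985, -0.001], [-0.985, -0.17, -0.001], [0.0, 0.001, -1.0]]
contact_force: [-0.6, -1.5, 0.4]
grip_width: 0.0425
gripper_force: 0.0
t 4.53 jig [-61.7 189.2] z 71.9 tool y in jig deg -180.0 F jig [-0.9 -1.3  0.4] w 42.5 q [0.73, 0.35, -0.52, -0.0, -0.7, -0.56]
```

```bash
python3 -m crank '[[[8,0,0],0,0],[[10,0,0],0,0],[[10,0,0],0,0],[[10,0,0],0,0],[[10,0,0],0,0],[[10,0,0],0,0],[[10,0,0],0,0],[[10,0,0],0,0],[[10,0,0],0,0],[[10,0,0],0,0],[[10,0,0],0,0],[[6,0,0],0,0],[[3,0,0],0,0],[[0,0,0],0,0]]'
cat >> h.py <<'E'
def green(z=.078,n='top',im=None):
    im=snapshot(n) if im is None else im
    h=cv2.cvtColor(im,cv2.COLOR_BGR2HSV).astype(int); m=(h[...,0]>28)&(h[...,0]<50)&(h[...,1]>80)
    c,s,a=rect(blob(m,z,n)); print('green jig',jig(np.array(c)/1000)[0].round(1),np.round(s,1),'rel deg',round(a-9.78,1)); return im
E
python3 -c "
from h import *
where(); cv2.imwrite('pics/t1.png',green())"
```

```text
time_s: 6.28
position: [0.4716, 0.0769, 0.0724]
tcp_rot: [[0.17, -0.985, -0.0], [-0.985, -0.17, -0.0], [0.0, 0.0, -1.0]]
contact_force: [-0.2, -0.2, 0.4]
grip_width: 0.0426
gripper_force: 0.0
t 6.28 jig [-61.5  72.1] z 72.4 tool y in jig deg -180.0 F jig [-0.2 -0.2  0.4] w 42.6 q [0.5, 0.33, -0.55, 0.0, -0.69, -0.33]
green jig [-58.   10.8] [ 90.2 101.3] rel deg -0.1
```

View pics/t1.png

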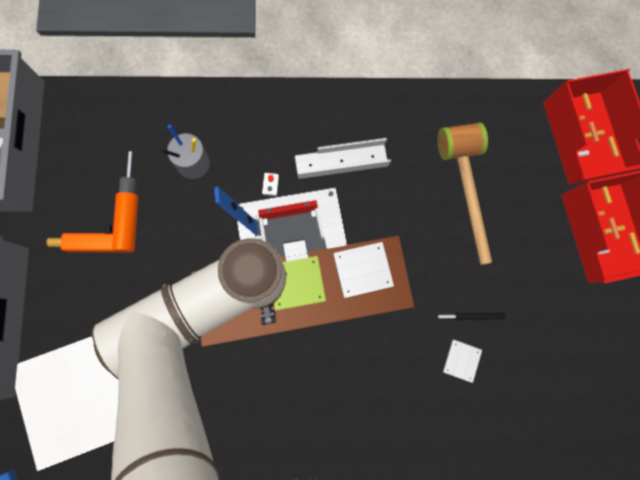

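```bash
python3 -m crank '[[[5,0,0],0,0],[[6,0,0],0,0],[[0,0,0],0,0],[[-6,0,0],0,0],[[0,0,-40],0,0],[[36,31,0],0,0],[[36,31,0],0,0],[[0,0,0],-9,0],[[0,0,0],-9,0],[[0,0,0],-9,0],[[0,0,0],-9,0],[[0,0,0],-9,0],[[0,0,0],-9,0],[[0,0,0],-9,0],[[0,0,0],-9,0],[[0,0,0],-9,0],[[0,0,0],-9,0],[[0,0,0],0,0]]'; 
python3 -c "
from h import *
where(); green()"
```

```text
time_s: 8.57
position: [0.4235, -0.009, 0.1123]
tcp_rot: [[0.986, 0.169, -0.0], [0.169, -0.986, -0.0], [-0.0, 0.0, -1.0]]
contact_force: [-0.1, 0.3, -1.0]
grip_width: 0.0429
gripper_force: 0.0
t 8.57 jig [-123.4   -4.4] z 112.3 tool y in jig deg -90.1 F jig [-0.   0.3 -1. ] w 42.9 q [0.37, 0.18, -0.63, 0.0, -0.76, 1.37]
green jig [-37.5  -0.9] [ 50.  100.1] rel deg 0.6
```

```bash
python3 -m crank '[[[0,-4,20],0,0],[[0,0,20],0,0],[[5,0,0],0,0],[[7,0,0],0,0],[[7,0,0],0,0],[[7,0,0],0,0],[[7,0,0],0,0],[[7,0,0],0,0],[[7,0,0],0,0],[[6,0,0],0,0],[[3,0,0],0,0],[[0,0,0],0,0],[[-4,0,0],0,0],[[0,0,0],0,-1],[[0,0,0],0,-1],[[0,0,0],0,-1],[[0,0,0],0,-1]]'; 
python3 -c "
from h import *
where(); green();cv2.imwrite('pics/w2.png',snapshot('wrist'))"
```

```text
time_s: 10.75
position: [0.4743, 0.0035, 0.0723]
tcp_rot: [[0.985, 0.17, 0.0], [0.17, -0.985, 0.0], [0.0, 0.0, -1.0]]
contact_force: [-0.4, 0.2, -0.0]
grip_width: 0.0004
gripper_force: 0.0
t 10.75 jig [-71.3  -0.7] z 72.3 tool y in jig deg -90.0 F jig [-0.3  0.3 -0. ] w 0.4 q [0.35, 0.32, -0.56, 0.0, -0.69, 1.39]
green jig [27.8  0.4] [ 26.1 101.3] rel deg 8.2
```

View pics/w2.png

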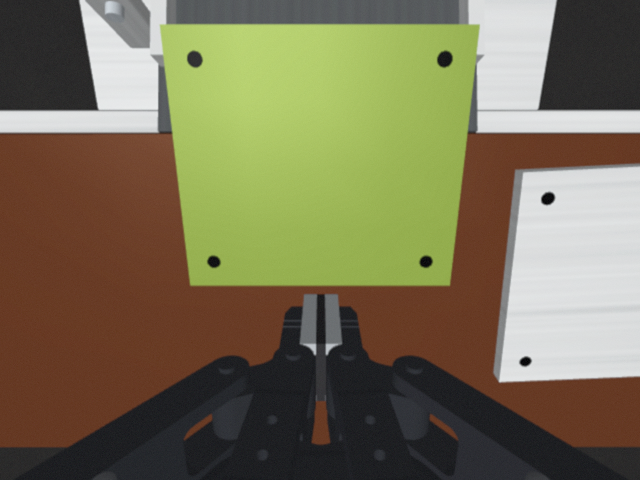

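```bash
python3 -m crank '[[[6,0,0],0,-1],[[6,0,0],0,-1],[[6,0,0],0,-1],[[6,0,0],0,-1],[[6,0,0],0,-1],[[6,0,0],0,-1],[[3,0,0],0,-1],[[0,0,0],0,-1],[[0,0,0],0,-1]]'; 
python3 -c "
from h import *
where(); cv2.imwrite('pics/w3.png',snapshot('wrist'))"
```

```text
time_s: 11.98
position: [0.5128, 0.0103, 0.0723]
tcp_rot: [[0.985, 0.17, 0.001], [0.17, -0.985, 0.0], [0.001, -0.0, -1.0]]
contact_force: [-0.2, 0.1, 0.6]
grip_width: 0.0001
gripper_force: 0.0
t 11.97 jig [-32.1  -0.6] z 72.3 tool y in jig deg -90.0 F jig [-0.2  0.2  0.6] w 0.1 q [0.34, 0.38, -0.47, 0.0, -0.72, 1.41]
```

View pics/w3.png

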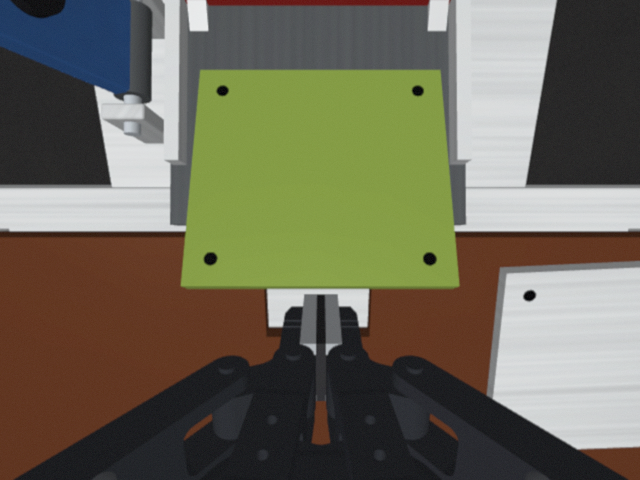

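```bash
python3 -m crank '[[[3,0,6],0,-1],[[3,0,8],0,-1],[[3,0,8],0,-1],[[3,0,6],0,-1],[[4,0,0],0,-1],[[4,0,0],0,-1],[[3,0,0],0,-1],[[1,0,0],0,-1],[[0,0,0],0,-1]]'; 
python3 -c "
from h import *
where(); cv2.imwrite('pics/w4.png',snapshot('wrist'))"
```

```text
time_s: 13.15
position: [0.5364, 0.0143, 0.0445]
tcp_rot: [[0.985, 0.17, 0.001], [0.17, -0.985, 0.0], [0.001, -0.0, -1.0]]
contact_force: [0.5, -0.5, 1.0]
grip_width: 0.0002
gripper_force: 0.0
t 13.15 jig [-8.2 -0.6] z 44.5 tool y in jig deg -90.0 F jig [ 0.4 -0.5  1. ] w 0.2 q [0.33, 0.45, -0.44, 0.0, -0.68, 1.41]
```

View pics/w4.png

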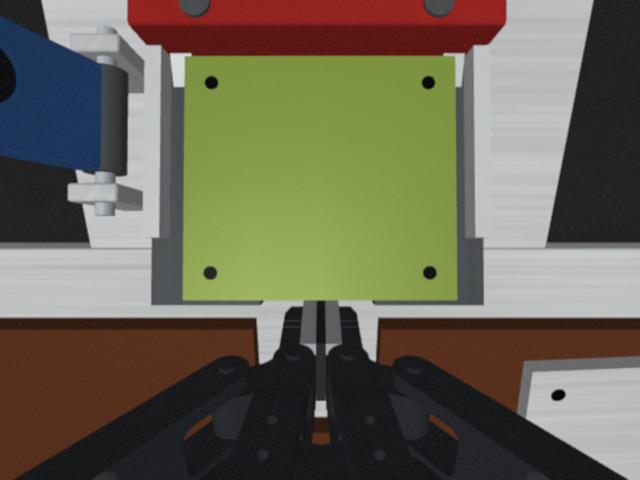

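```bash
for i in 1 2; do python3 -m crank '[[[1.5,0,0],0,-1],[[0,0,0],0,-1]]' |grep -E 'force|pos'; done; python3 -c "from h import *;where()"
```

```text
position: [0.5377, 0.0145, 0.0443]
contact_force: [0.2, 0.9, 0.2]
gripper_force: 0.0
position: [0.5393, 0.0148, 0.0443]
contact_force: [-0.2, 0.1, 0.0]
gripper_force: 0.1
t 13.7 jig [-5.3 -0.7] z 44.3 tool y in jig deg -90.0 F jig [-0.1  0.2  0. ] w -0.2 q [0.33, 0.45, -0.43, 0.0, -0.69, 1.41]
```

```bash
for i in 1 2 3 4; do python3 -m crank '[[[1,0,0],0,-1],[[0,0,0],0,-1]]' |grep -E '_force: \[|pos'; done; python3 -c "from h import *;where()"
```

```text
position: [0.5398, 0.0148, 0.0442]
contact_force: [-1.0, 0.4, 0.4]
position: [0.54, 0.0148, 0.0441]
contact_force: [-3.6, 0.4, 2.2]
position: [0.5401, 0.0148, 0.044]
contact_force: [-6.6, 0.1, 3.9]
position: [0.5402, 0.0148, 0.044]
contact_force: [-9.1, 1.5, 6.7]
t 14.7 jig [-4.4 -0.7] z 44.0 tool y in jig deg -90.0 F jig [-8.7  3.   6.7] w -0.1 q [0.33, 0.46, -0.42, -0.0, -0.7, 1.42]
```

```bash
python3 -m crank '[[[-8,0,0],0,-1],[[0,0,-40],0,-1],[[0,0,-40],0,-1],[[0,0,0],9,0],[[0,0,0],9,0],[[0,0,0],9,0],[[0,0,0],9,0],[[0,0,0],9,0],[[0,0,0],9,0],[[0,0,0],9,0],[[0,0,0],9,0],[[0,0,0],9,0],[[0,0,0],9,0],[[50,11,0],0,0],[[50,11,0],0,0],[[50,11,0],0,0],[[49,10,0],0,0],[[0,0,0],0,0]]'; python3 -c "
from h import *
where()
im=green(.045)
h=cv2.cvtColor(im,cv2.COLOR_BGR2HSV).astype(int)
# backing corners in bed coords check by expected vs seen: project home outline
B0=np.r_[J0+RJ@[90.2,0],20.2]/1000
c20,s20=np.cos(np.radians(20)),np.sin(np.radians(20))
ex=np.r_[RJ@[c20,0],-s20];ey=np.r_[RJ@[0,1],0];ez=np.cross(ex,ey)
P=[B0+ex*x+ey*y+ez*.008 for x,y in [(-.09,.05),(-.09,-.05),(0,-.05),(0,.05)]]
print(proj('top',P).round(1).tolist())
m=(h[...,0]>28)&(h[...,0]<50)&(h[...,1]>80)
k=max(cv2.findContours(m.astype(np.uint8),0,2)[0],key=cv2.contourArea);print(cv2.boxPoints(cv2.minAreaRect(k)).round(1).tolist())"
```

```text
time_s: 16.95
position: [0.5274, -0.1925, 0.1245]
tcp_rot: [[0.166, -0.986, 0.003], [-0.986, -0.166, -0.001], [0.001, -0.003, -1.0]]
contact_force: [-0.6, 0.2, 0.2]
grip_width: 0.0429
gripper_force: 0.0
t 16.95 jig [ -52.2 -202.8] z 124.5 tool y in jig deg -180.2 F jig [-0.6  0.3  0.2] w 42.9 q [-0.06, 0.38, -0.3, 0.0, -0.89, 0.23]
green jig [47.7 26.4] [81.2 51. ] rel deg 4.1
[[270.8, 254.5], [319.6, 245.9], [311.6, 209.4], [264.9, 217.4]]
[[262.5, 219.10000610351562], [286.79998779296875, 213.10000610351562], [296.20001220703125, 250.6999969482422], [271.8999938964844, 256.79998779296875]]
```

```bash
python3 -m crank '[[[0,2,40],0,0],[[0,0,12],0,0],[[-8,0,0],0,0],[[-9,0,0],0,0],[[-9,0,0],0,0],[[-9,0,0],0,0],[[-10,0,0],0,0],[[-10,0,0],0,0],[[-10,0,0],0,0],[[-10,0,0],0,0],[[-10,0,0],0,0],[[-10,0,0],0,0],[[-10,0,0],0,0],[[-10,0,0],0,0],[[-10,0,0],0,0],[[-8,0,0],0,0],[[-6,0,0],0,0],[[-3,0,0],0,0],[[0,0,0],0,0]]'; python3 -c "
from h import *
where()
cv2.imwrite('pics/t2.png',snapshot('top'))"
```

```text
time_s: 19.38
position: [0.5011, -0.0495, 0.0732]
tcp_rot: [[0.171, -0.985, 0.001], [-0.985, -0.171, -0.0], [0.001, -0.001, -1.0]]
contact_force: [1.1, -3.3, 7.0]
grip_width: 0.0425
gripper_force: 3.5
t 19.38 jig [-53.8 -57.5] z 73.2 tool y in jig deg -179.9 F jig [ 0.6 -3.4  7. ] w 42.5 q [0.22, 0.36, -0.49, 0.0, -0.71, -0.05]
```

View pics/t2.png

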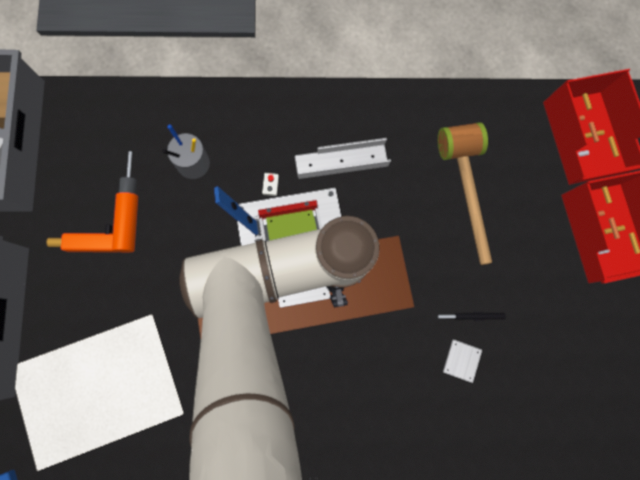

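```bash
python3 -m crank '[[[6,0,0],0,0],[[0,0,-40],0,0],[[-31,37,0],0,0],[[-31,37,0],0,0],[[0,0,0],-9,0],[[0,0,0],-9,0],[[0,0,0],-9,0],[[0,0,0],-9,0],[[0,0,0],-9,0],[[0,0,0],-9,0],[[0,0,0],-9,0],[[0,0,0],-9,0],[[0,0,0],-9,0],[[0,0,0],-9,0],[[0,0,0],0,0]]'; python3 -c "
from h import *
where()
cv2.imwrite('pics/w5.png',snapshot('wrist'))"
```

```text
time_s: 21.3
position: [0.4173, -0.0071, 0.1117]
tcp_rot: [[0.986, 0.168, -0.002], [0.168, -0.986, 0.0], [-0.002, -0.0, -1.0]]
contact_force: [-0.3, -0.6, -0.2]
grip_width: 0.0422
gripper_force: 0.0
t 21.3 jig [-129.3   -1.5] z 111.7 tool y in jig deg -90.1 F jig [-0.4 -0.5 -0.2] w 42.2 q [0.38, 0.17, -0.64, -0.0, -0.76, 1.37]
```

View pics/w5.png

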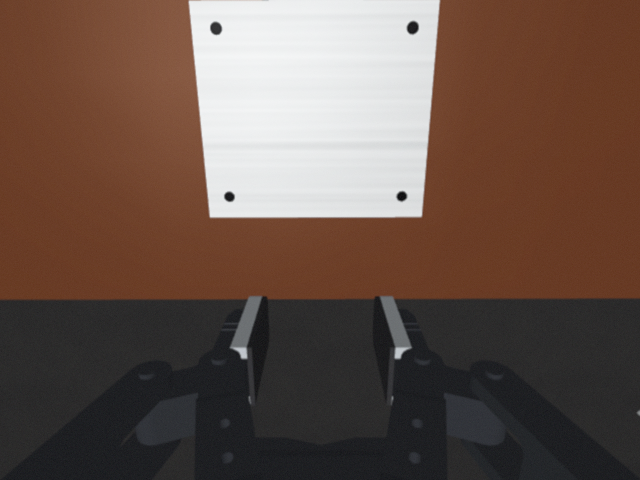

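```bash
python3 -c "
from h import *
print(jig(ray('wrist',[[210,217],[422,217],[190,1],[440,1]],.076)).round(1).tolist())"
```

```text
[[-99.2, 50.8], [-99.3, -49.3], [-9.6, 50.5], [-9.7, -49.2]]
```

```bash
python3 -m crank '[[[0,-2,20],0,0],[[0,0,19],0,0],[[8,0,0],0,0],[[7,0,0],0,0],[[7,0,0],0,0],[[7,0,0],0,0],[[7,0,0],0,0],[[7,0,0],0,0],[[7,0,0],0,0],[[7,0,0],0,0],[[4,0,0],0,0],[[2,0,0],0,0],[[0,0,0],0,0],[[-4,0,0],0,0],[[0,0,0],0,-1],[[0,0,0],0,-1],[[0,0,0],0,-1],[[0,0,0],0,-1]]' | grep -E 'pos|_force'
python3 -m crank '[[[6,0,0],0,-1],[[6,0,0],0,-1],[[6,0,0],0,-1],[[6,0,0],0,-1],[[6,0,0],0,-1],[[6,0,0],0,-1],[[2,0,0],0,-1],[[0,0,0],0,-1],[[0,0,0],0,-1]]' | grep -E 'pos|_force'
python3 -c "
from h import *
where(); cv2.imwrite('pics/w6.png',snapshot('wrist'))"
```

```text
position: [0.4791, 0.0056, 0.0759]
contact_force: [-0.2, 0.7, 11.6]
gripper_force: 5.6
position: [0.5055, 0.008, 0.0757]
contact_force: [-22.6, -4.5, 33.3]
gripper_force: 16.6
t 24.73 jig [-39.8  -1.6] z 75.7 tool y in jig deg -90.0 F jig [-23.   -0.6  33.3] w 0.0 q [0.34, 0.37, -0.47, 0.0, -0.75, 1.4]
```

View pics/w6.png

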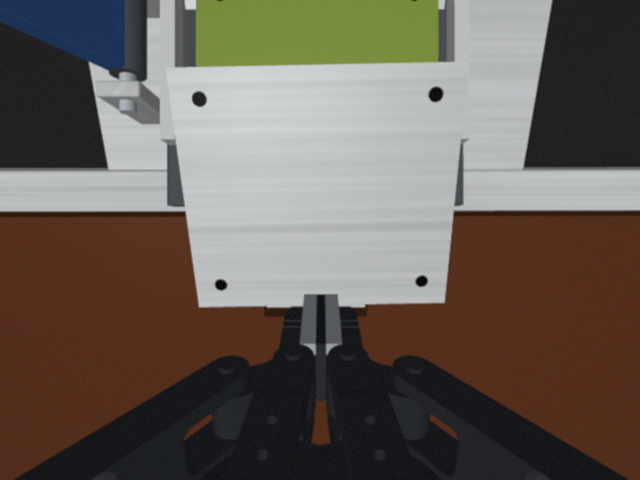

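```bash
python3 -c "
from h import *
print(jig(ray('wrist',[[200,307],[445,302]],.076)).round(1).tolist())"
python3 -m crank '[[[0,0,-10],0,-1],[[-14,-2,-4],0,-1],[[-14,0,0],0,-1],[[0,0,9],0,-1],[[0,0,9],0,-1],[[0,0,0],0,-1]]' | grep -E 'pos|_force'
python3 -c "
from h import *
where(); cv2.imwrite('pics/w7.png',snapshot('wrist'))"
```

```text
[[-37.6, 47.6], [-35.4, -52.0]]
position: [0.4854, 0.0085, 0.07]
contact_force: [-6.2, -0.0, 14.8]
gripper_force: 7.3
t 25.52 jig [-59.5   2.3] z 70.0 tool y in jig deg -89.9 F jig [-6.1  1.  14.8] w 0.0 q [0.35, 0.34, -0.54, 0.0, -0.69, 1.39]
```

View pics/w7.png

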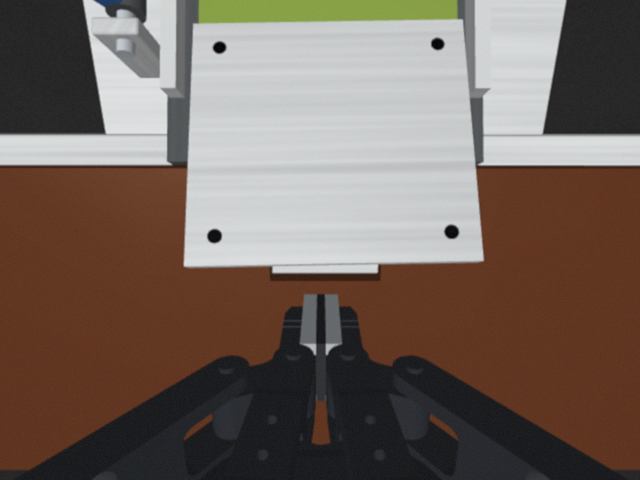

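```bash
python3 -m crank '[[[0,0,-4],0,-1],[[7,0,0],0,-1],[[7,0,0],0,-1],[[6,0,0],0,-1],[[6,0,0],0,-1],[[3,0,0],0,-1],[[3,0,6],0,-1],[[3,0,8],0,-1],[[3,0,8],0,-1],[[3,0,5],0,-1],[[4,0,0],0,-1],[[3,0,0],0,-1],[[0,0,0],0,-1]]' | grep -E 'pos|_force'
python3 -c "
from h import *
where(); cv2.imwrite('pics/w8.png',snapshot('wrist'))"
```

```text
position: [0.5333, 0.0168, 0.0466]
contact_force: [0.4, 0.8, -0.6]
gripper_force: 0.0
t 27.2 jig [-10.9   2.4] z 46.6 tool y in jig deg -90.0 F jig [ 0.5  0.7 -0.6] w 0.0 q [0.34, 0.44, -0.44, 0.0, -0.68, 1.41]
```

View pics/w8.png

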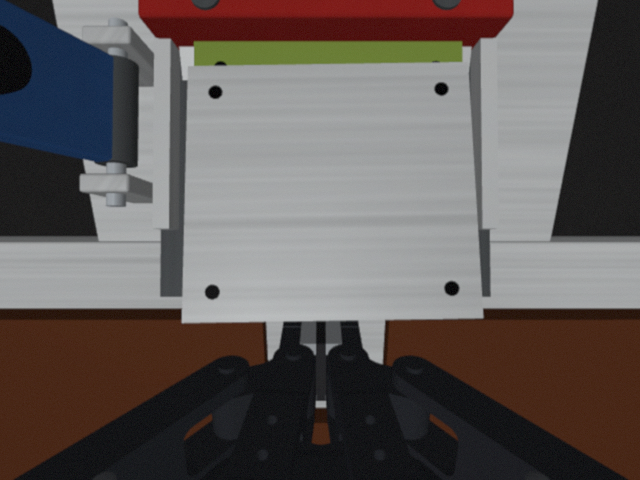

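```bash
python3 -m crank '[[[2,0,0],0,-1],[[2,0,0],0,-1],[[1,0,0],0,-1],[[0,0,0],0,-1]]' | grep -E 'pos|_force: \['
for i in 1 2 3 4; do python3 -m crank '[[[1,0,0],0,-1],[[0,0,0],0,-1]]' |grep -E '_force: \[|pos'; done; python3 -c "from h import *;where();cv2.imwrite('pics/w9.png',snapshot('wrist'))"
```

```text
position: [0.5378, 0.0175, 0.0463]
contact_force: [0.0, 0.0, 0.1]
position: [0.5387, 0.0177, 0.0463]
contact_force: [0.0, 0.0, -0.1]
position: [0.5393, 0.0178, 0.0462]
contact_force: [-1.8, 0.3, 1.0]
position: [0.5395, 0.0178, 0.0461]
contact_force: [-5.0, 0.3, 3.6]
position: [0.5396, 0.0177, 0.0461]
contact_force: [-6.7, 0.5, 3.9]
t 28.75 jig [-4.5  2.2] z 46.1 tool y in jig deg -90.0 F jig [-6.6  1.6  3.9] w 0.2 q [0.33, 0.45, -0.42, -0.0, -0.7, 1.41]
```

```bash
python3 -m crank '[[[-5,0,0],0,-1],[[0,0,-14],0,-1],[[0,1,0],0,-1],[[3,0,0],0,-1],[[1,0,0],0,-1],[[0,0,0],0,-1]]' | grep -E 'pos|_force: \['
for i in 1 2 3 4; do python3 -m crank '[[[1,0,0],0,-1],[[0,0,0],0,-1]]' |grep -E '_force: \[|pos'; done; python3 -c "from h import *;where()"
```

```text
position: [0.5409, 0.017, 0.0601]
contact_force: [-0.2, -0.9, -0.4]
position: [0.5417, 0.0172, 0.0601]
contact_force: [-0.2, -0.7, 0.4]
position: [0.5428, 0.0174, 0.0603]
contact_force: [-0.5, 0.8, -0.3]
position: [0.5435, 0.0176, 0.0603]
contact_force: [-1.4, 0.8, 0.6]
position: [0.5437, 0.0176, 0.0602]
contact_force: [-4.2, -0.0, 2.7]
t 30.55 jig [-0.5  1.4] z 60.2 tool y in jig deg -90.0 F jig [-4.1  0.7  2.7] w 0.2 q [0.33, 0.44, -0.4, -0.0, -0.73, 1.41]
```

```bash
python3 -m crank '[[[1,0,0],0,-1],[[1,0,0],0,-1],[[0,0,0],0,-1],[[-4,0,0],0,-1],[[0,0,-40],0,-1],[[-20,0,-30],0,-1],[[0,0,0],0,-1],[[0,0,0],0,-1]]' | grep -E 'pos|_force: \['
cat >> h.py <<'E'
c20,s20=np.cos(np.radians(20)),np.sin(np.radians(20))
B0=np.r_[J0+RJ@[90.2,0],20.2]/1000
ex=np.r_[RJ@[c20,0],-s20];ey=np.r_[RJ@[0,1],0.];ez=np.cross(ex,ey)
def bed(x,y,z): return B0+(ex*x+ey*y+ez*z)/1000
def tobed(n,uv,z,c):  # pixel -> bed plane at height z mm
    a=ray(n,uv,0.3,c);b=ray(n,uv,0.,c); d=b-a; P0=bed(0,0,z)
    t=((P0-a)@ez)/(d@ez); p=a+d*t[:,None]-B0
    return np.c_[p@ex,p@ey]*1000
E
python3 -c "
from h import *
c=calibration('wrist');im=snapshot('wrist');where();cv2.imwrite('pics/w10.png',im)
# rectify the bed plane at z=14 mm: 4 px/mm
g=np.array([[-110,70],[-110,-70],[15,-70],[15,70]],float)
px=proj('wrist',[bed(x,y,14) for x,y in g],c).astype(np.float32)
print(px.round(0).tolist())
o=np.float32([[0,500],[560,500],[560,0],[0,0]])
r=cv2.warpPerspective(im,cv2.getPerspectiveTransform(px,o),(560,500));cv2.imwrite('pics/r10.png',r)
h=cv2.cvtColor(r,cv2.COLOR_BGR2HSV).astype(int)
print('green px',((h[...,0]>28)&(h[...,0]<50)&(h[...,1]>80)).sum())
for y in (-60,-40,-20,20,40,60):
  col=r[:,int((70-y)*4)].astype(int); print('y',y,[(15-i/4,col[i].tolist()) for i in range(20,500,20)] if 0 else [(round(15-i/4),int(h[i,int((70-y)*4),1]),int(h[i,int((70-y)*4),2])) for i in range(20,500,16)])
"
```

```text
position: [0.5236, 0.0141, 0.1302]
contact_force: [0.1, 0.1, -0.0]
t 31.6 jig [-21.1   1.3] z 129.6 tool y in jig deg -90.0 F jig [-0.5  0.3 -0.4] w -0.1 q [0.34, 0.31, -0.38, 0.0, -0.87, 1.4]
[[194.0, 236.0], [452.0, 236.0], [451.0, 10.0], [197.0, 9.0]]
green px 0
y -60 [(10, 195, 191), (6, 195, 187), (2, 196, 120), (-2, 55, 153), (-6, 2, 235), (-10, 2, 235), (-14, 2, 235), (-18, 2, 235), (-22, 3, 236), (-26, 3, 236), (-30, 2, 236), (-34, 2, 236), (-38, 3, 237), (-42, 2, 236), (-46, 2, 235), (-50, 1, 236), (-54, 3, 236), (-58, 2, 236), (-62, 2, 235), (-66, 2, 235), (-70, 2, 236), (-74, 2, 235), (-78, 2, 236), (-82, 3, 234), (-86, 3, 238), (-90, 2, 231), (-94, 2, 236), (-98, 2, 232), (-102, 157, 86), (-106, 160, 116)]
y -40 [(10, 15, 101), (6, 195, 183), (2, 193, 120), (-2, 2, 232), (-6, 3, 229), (-10, 48, 16), (-14, 2, 223), (-18, 2, 231), (-22, 2, 234), (-26, 2, 231), (-30, 3, 231), (-34, 3, 230), (-38, 4, 232), (-42, 3, 232), (-46, 3, 232), (-50, 2, 234), (-54, 2, 233), (-58, 3, 225), (-62, 2, 236), (-66, 2, 234), (-70, 3, 234), (-74, 2, 232), (-78, 4, 200), (-82, 25, 31), (-86, 2
[... 1232 characters left out ...]
, (-50, 2, 239), (-54, 2, 238), (-58, 2, 232), (-62, 2, 238), (-66, 2, 241), (-70, 2, 239), (-74, 3, 240), (-78, 2, 242), (-82, 31, 33), (-86, 2, 244), (-90, 2, 246), (-94, 16, 112), (-98, 8, 124), (-102, 161, 79), (-106, 148, 122)]
y 60 [(10, 198, 185), (6, 196, 185), (2, 196, 117), (-2, 191, 116), (-6, 2, 235), (-10, 2, 236), (-14, 2, 235), (-18, 2, 236), (-22, 2, 236), (-26, 2, 236), (-30, 3, 237), (-34, 3, 238), (-38, 2, 237), (-42, 2, 237), (-46, 2, 236), (-50, 3, 237), (-54, 2, 237), (-58, 2, 237), (-62, 2, 237), (-66, 2, 237), (-70, 3, 238), (-74, 11, 114), (-78, 19, 110), (-82, 16, 111), (-86, 11, 111), (-90, 16, 112), (-94, 17, 107), (-98, 8, 169), (-102, 163, 75), (-106, 152, 124)]
```

```bash
python3 -c "
from h import *
r=cv2.imread('pics/r10.png');g=r.max(2)
for x in (-10,-82):
  for y in (40,-40):
    i,j=int((15-x)*4),int((70-y)*4); w=(g[i-32:i+33,j-32:j+33]<100)
    a,b=np.nonzero(w); print(round(15-(i-32+a.mean())/4,1),round(70-(j-32+b.mean())/4,1))
"
```

```text
-11.2 39.7
-10.8 -40.2
-81.2 39.3
-80.7 -40.5
```

```bash
python3 -m crank '[[[37,1,0],0,-1],[[36,0,0],0,-1],[[0,0,40],0,-1],[[0,0,30],0,-1],[[0,0,5],0,-1],[[0,0,0],0,-1]]' | grep -E 'pos|_force: \['
for i in 1 2 3 4 5 ; do python3 -m crank '[[[0,0,2],0,-1],[[0,0,0],0,-1]]' |grep -E '_force: \[|pos'; done; python3 -c "from h import *;where()"
```

```text
position: [0.5953, 0.0254, 0.0549]
contact_force: [0.2, -0.4, 0.5]
position: [0.5955, 0.0255, 0.054]
contact_force: [-0.2, 0.1, 1.2]
position: [0.5956, 0.0255, 0.052]
contact_force: [-0.7, 0.2, 2.8]
position: [0.5956, 0.0255, 0.0517]
contact_force: [-4.8, 0.1, 11.6]
position: [0.5957, 0.0255, 0.0515]
contact_force: [-7.4, 1.4, 21.6]
position: [0.5957, 0.0255, 0.0513]
contact_force: [-10.7, 2.4, 30.5]
t 33.6 jig [52.2  0.3] z 51.3 tool y in jig deg -89.8 F jig [-10.1   4.2  30.5] w 0.1 q [0.31, 0.52, -0.28, 0.0, -0.77, 1.43]
```

```bash
python3 -m crank '[[[0,0,-10],0,-1],[[0,0,-60],0,-1],[[0,0,-60],0,-1],[[0,0,-55],0,-1],[[0,0,0],0,-1]]' | grep -E 'pos|_force: \['
python3 -c "
from h import *
where(); print('cup rim',jig(ray('top',[185,148],.085)),'pens',jig(ray('top',[[170,127],[166,152]],.13)), jig(ray('top',[217,192],.185)), 'pred tip px',proj('top',bed(-32,118,164)))
im=snapshot('top');h=cv2.cvtColor(im,cv2.COLOR_BGR2HSV).astype(int)
m=(h[...,0]>100)&(h[...,0]<125)&(h[...,1]>120);m[:180]=0;m[260:]=0;m[:,:205]=0;m[:,290:]=0
k=max(cv2.findContours(m.astype(np.uint8),0,2)[0],key=cv2.contourArea);print(cv2.boxPoints(cv2.minAreaRect(k)).round(0).tolist())"
```

```text
position: [0.5977, 0.0258, 0.2358]
contact_force: [-0.2, 0.1, -1.1]
t 34.23 jig [54.2  0.3] z 235.8 tool y in jig deg -90.0 F jig [-0.2  0.1 -1.1] w 0.2 q [0.31, 0.33, -0.06, 0.0, -1.17, 1.43]
cup rim [[250.07790657 184.33430427]] pens [[279.46126806 199.89624424]
 [230.00435784 214.10824843]] [[117.70544163 123.30759444]] pred tip px [[220.03906648 192.25915189]]
[[222.0, 208.0], [230.0, 198.0], [263.0, 226.0], [255.0, 236.0]]
```

```bash
python3 -m crank '[[[18,-52,0],0,-1],[[18,-52,0],0,-1],[[18,-52,0],0,-1],[[0,0,40],0,-1],[[0,0,40],0,-1],[[0,0,5],0,-1],[[0,8,0],0,-1],[[0,8,0],0,-1],[[0,8,0],0,-1],[[0,8,0],0,-1],[[0,8,0],0,-1]]' | grep -E 'pos|_force: \['
python3 -m crank '[[[0,8,0],0,-1],[[0,8,0],0,-1],[[0,8,0],0,-1],[[0,8,0],0,-1],[[0,8,0],0,-1],[[0,8,0],0,-1],[[0,8,0],0,-1],[[0,6,0],0,-1],[[0,5,0],0,-1],[[0,0,0],0,-1]]' | grep -E 'pos|_force: \['
python3 -c "from h import *;where()"
```

```text
position: [0.6312, 0.1485, 0.151]
contact_force: [-4.1, 1.6, 15.7]
position: [0.64, 0.0826, 0.145]
contact_force: [0.6, 0.3, -0.1]
t 36.9 jig [105.5  49.1] z 145.0 tool y in jig deg -90.0 F jig [ 0.6  0.2 -0.1] w 0.0 q [0.38, 0.49, -0.06, -0.0, -1.03, 1.36]
```

```bash
python3 -m crank '[[[0,-10,-40],0,-1],[[0,0,-40],0,-1],[[-50,0,0],0,-1],[[-60,0,0],0,-1],[[-60,0,0],0,-1],[[-60,0,0],0,-1],[[0,0,0],0,-1],[[0,0,0],0,-1],[[0,0,0],0,-1],[[0,0,0],0,-1],[[0,0,0],0,-1],[[0,0,0],0,-1],[[0,0,0],0,-1],[[0,0,0],0,-1]]' | grep -E 'pos|_force: \['
python3 -c "
from h import *
where();im=snapshot('top');cv2.imwrite('pics/t9.png',im);h=cv2.cvtColor(im,cv2.COLOR_BGR2HSV).astype(int)
m=(h[...,0]>100)&(h[...,0]<125)&(h[...,1]>120);m[:180]=0;m[260:]=0;m[:,:205]=0;m[:,360:]=0
k=max(cv2.findContours(m.astype(np.uint8),0,2)[0],key=cv2.contourArea);print(cv2.contourArea(k),cv2.boxPoints(cv2.minAreaRect(k)).round(0).tolist())
print('closed expect',proj('top',[bed(x,y,26) for x,y in [(-49,60),(-49,-80),(-15,-80),(-15,60)]]).round(0).tolist())
print('open expect',proj('top',[bed(-49,118,164),bed(-15,118,164),bed(-15,70,22)]).round(0).tolist())"
```

```text
position: [0.4117, 0.0536, 0.2253]
contact_force: [0.2, -0.2, -0.6]
t 38.65 jig [-124.4   59.3] z 225.3 tool y in jig deg -90.0 F jig [ 0.2 -0.2 -0.6] w -0.0 q [0.52, 0.02, -0.48, 0.0, -1.07, 1.22]
785.0 [[258.0, 221.0], [327.0, 210.0], [329.0, 224.0], [260.0, 235.0]]
closed expect [[262.0, 234.0], [330.0, 222.0], [327.0, 208.0], [260.0, 220.0]]
open expect [[221.0, 200.0], [219.0, 185.0], [255.0, 221.0]]
```

```bash
python3 -c "
from h import *
a=cv2.imread('pics/top0.png');b=cv2.imread('pics/t9.png');d=cv2.absdiff(a,b).max(2)>50
for n,(x0,x1,y0,y1) in dict(cup=(155,212,120,182),stop=(260,282,168,198),brk=(290,395,135,180),mallet=(430,500,115,270),drill=(40,142,145,258),punch=(435,510,305,325)).items(): print(n,int(d[y0:y1,x0:x1].sum()))
h=cv2.cvtColor(b,cv2.COLOR_BGR2HSV).astype(int);print('green',((h[...,0]>28)&(h[...,0]<50)&(h[...,1]>80))[200:350,200:400].sum())
q=proj('top',[bed(-81,40,14),bed(-81,-40,14)]).round().astype(int);print(q.tolist())
g=b.max(2)
for u,v in q: print(g[v-4:v+5,u-5:u+6].tolist())
"
```

```text
cup 0
stop 0
brk 0
mallet 0
drill 0
punch 0
green 28
[[275, 248], [314, 242]]
[[194, 228, 234, 234, 234, 234, 234, 233, 234, 233, 234], [185, 227, 234, 234, 234, 234, 233, 233, 234, 234, 234], [178, 225, 234, 234, 232, 227, 225, 230, 233, 234, 234], [170, 221, 233, 233, 224, 199, 192, 217, 230, 233, 233], [160, 214, 230, 231, 213, 163, 155, 200, 228, 233, 233], [147, 202, 228, 232, 222, 194, 192, 218, 231, 235, 235], [139, 194, 228, 234, 232, 229, 229, 231, 234, 233, 234], [132, 189, 227, 235, 234, 234, 233, 231, 228, 225, 223], [126, 180, 223, 227, 226, 223, 219, 212, 201, 193, 186]]
[[229, 230, 230, 229, 229, 228, 228, 229, 227, 215, 173], [229, 229, 230, 229, 227, 222, 220, 225, 228, 221, 187], [230, 230, 230, 228, 220, 193, 186, 211, 226, 224, 199], [230, 230, 230, 227, 208, 158, 151, 194, 223, 225, 205], [229, 229, 229, 227, 216, 186, 184, 209, 226, 226, 212], [229, 229, 229, 229, 227, 223, 223, 226, 229, 228, 218], [231, 231, 230, 230, 229, 229, 228, 226, 224, 220, 212], [229, 229, 227, 224, 221, 219, 213, 206, 197, 189, 179], [216, 211, 206, 197, 188, 181, 173, 164, 157, 152, 146]]
```

The skin's rear holes are within a pixel of where they should be, and none of the bench objects has moved.

```bash
python3 -c "
from plant import env
print(env.hand_in())"
```

```text
the job is handed in; nothing more can be done
None
```

The job is handed in, with no verdict returned: by my measurements both plates are home against the backstop, the pack was pressed solid (about 30 N), the leaf is closed on it and the bench objects have not moved, but I viewed 12 pictures where 10 were allowed.

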